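Set up an open photometer on the angle rail

ROBOT

A 6-joint arm with a two-finger parallel gripper is mounted at the origin on a cart in front of the work surface, level with it; the furniture and walls round the work are solid. World frame = base frame: x ahead of the robot, y to its left, z up, the work surface at z = 0. Lengths are in m, angles in rad, forces in N, time in s.
With the tool pointing down it reaches from about 0.375 to 0.9 m from the base axis. Payload 3.1 kg.
Tool frame: the origin (TCP) lies between the finger pads; the fingertips stand 11 mm ahead of it and the grasp point (between the pads) lies 8 mm behind it (arm.tip_extent is the distance from the TCP to the fingertips, in m); z points along the fingers, y is the line along which they close (so a half turn about z gives the same grasp; the last joint's range is limited). The gripper opens to 87 mm and grips with 3 to 60 N. Pads are 19 mm wide; open, the fingers measure 117 mm over their backs; the gripper's body (75 mm by 190 mm) begins 51 mm behind the grasp point.
Start: joints at [0.979, 0.527, 1.433, -0, 1.181, -0.178], TCP at [0.251, 0.572, 0.234] pointing down, gripper open.
Joint ranges: [-3.08, 3.08], [-0.75, 2.2], [0.22, 2.44], [-1.43, 4.57], [0, 2.65], [-2.85, 2.85]. Speed limits (rad/s): [2.79, 2.79, 3.14, 3.14, 3.14, 3.14].

INTERFACE

Orientations are given as a 3x3 rotation matrix whose columns are the frame's x, y, z axes.
In Python, from workcell import monitor, get_image, get_calibration, ticket, arm gives the robot as it stands.
- The arm moves only by the tool carry_out, never from a script. Its argument "targets" is a list of rows, each an object with "dp": the shift along the world's x, y, z in units of 50 mm (1.0 is 50 mm), a list of three; "yaw": the turn about the world's z in units of 8 degrees (1.0 is 8 degrees). A call has 1 to 5 rows; each row shifts and turns the commanded pose from where the row before left it; what a row does not reach is not made up. A row lasts 1/8 s, in which the tool goes at most 62.5 mm and 10.7 degrees, less where a joint would pass 70% of its speed; a pose out of reach is approached as far as the arm can. A call is refused whole if a number of a shift passes 1 or a number of a turn 1, either way. A call with a gripper value outside its range is refused whole. "grip" is the finger opening in mm, from 0 to 87, set as the call begins (left out, the last holds). The fingers move at their own pace and stop on an object; "squeeze" is the grip in N (left out, the last holds). Time passes only in rows, so rows that do not move let the fingers close. It gives the time, the measured TCP pose, the force, the opening and the grip force at its end, in the units of the state.
- monitor.state(): the state, without advancing time (a new reading comes with each control period).
- get_image(name): name is "scene" or "top" or "wrist"; returns the picture (480x640x3 uint8, blue, green, red); there is no depth.
- get_calibration(name): a dict with "K" (3x3 intrinsics, pixels), "R" (3x3) and "t" (3): a world point X has camera coordinates R X + t. Camera axes: x right, y down, z forward; pixel columns grow to the right and rows downward; lengths in m; the calibration is good to about 2 mm. A picture is of the moment at which its call begins: read the wrist's pose just before it. get_calibration takes no time and is no camera call; for the wrist camera it gives the pose at the moment of the call.
- ticket.finish_job(): hands the job in; it is judged then, once.
The state is a dict: "t": time; "joints": joint angles; "joint_velocities": joint speeds; "joint_torque": joint torques, N m; "tool_pos": TCP position; "tcp_rot": TCP orientation; "force": force on the tool from outside, world axes, zero at the start; "torque": the same for the moment, N m; "grip_width": opening from 0.0 (shut) to 1.0 (fully open); "finger_force": force on a finger pad.
Only numpy, scipy, OpenCV 4.12 (cv2) and the standard library are available. Lean on these libraries where they do the work, as an engineer would, in place of code of your own. Each camera call takes 0.05 s, during which the arm holds its last target. There are 200 camera calls.

TASK

Set up the open photometer: seat the lens, the sample holder and the blue detector squarely astride the ridge of the rail, so that the light from the lamp meets the lens first, then the holder, then the detector, whose round dark window must face the lamp. Only when all three sit on the rail, stand the red-capped vial upright in the well of the holder, without tipping it on the way. Leave the brown bottle, the small beaker and the timer where they are.

Things in the scene. Friction and masses are not known exactly. Their poses are not given: they have to be found in the camera images.
- rail: Fixed aluminium angle, 440 mm long, lying like a roof on two feet. Origin: on the bench under its middle; y along it to the lamp end (left), x away from the robot. Ridge z = 44 mm at x = 0; faces fall at 45 deg to x = +-25, slippery: riders centre themselves. A seated rider's origin is at x = 0, z = 20 mm, its y along the rail; any spacing between y = -190 and +95 will do. End stop at y = -219.
- lamp: Lamp fixed on the rail's left end, where it varies a little: grey cylinder 49 mm thick along the rail, dark fins, red switch on top, pale yellow port facing its -y, down the rail. Origin: on the rail's middle line, 20 mm above the bench, axes as the rail's. It reaches to y = -42 mm from its origin; its top is 115 mm above the bench.
- lens: Loose rider, 0.13-0.25 kg: square black frame with steel ring and pale blue lens on a black saddle. Origin: centre under its feet, x across, y along the rail. Feet 64 (x) x 50 mm (y); V below, inner ridge 24 mm up. Frame 54 mm wide (x), 16 thick (y), z = 39 to 93; grip its side edges from above, closing along x, fingertips at z = 45 or higher. Either way round is right.
- holder: Loose rider, 0.16-0.30 kg: aluminium block with a square well, on a black saddle. Origin: centre under its feet, x across, y along the rail. Feet 64 (x) x 50 mm (y); V below, inner ridge 24 mm up. Block 52 (x) x 50 mm (y), z = 38 to 78; grip it from above, closing along x, tips at z = 42 or higher. Well 30 x 30 mm at x = y = 0, floor z = 50, light slits to +y and -y. Either way round is right.
- detector: Loose rider, 0.15-0.27 kg: blue box, white plate on top, on a black saddle. Origin: centre under its feet, x across, y along the rail. Feet 64 (x) x 50 mm (y); V below, inner ridge 24 mm up. Box 52 mm wide (x), y = -22 to +18, z = 38 to 90; grip it from above, closing along x, tips at z = 45 or higher. Black snout with the dark round window on its +y face, to y = +25; steel socket on -y, to -32.
- vial: Loose glass vial, reddish sample, red cap: 21 mm thick, 54 tall, 0.03 kg, upright. Origin: centre of its underside, z up; yaw means nothing. Grip it from above anywhere up to 50 mm; set in the well it shows 26 mm above the holder, so grip it with the fingertips 29 mm or more above its underside.
- brown_bottle: Bystander: brown bottle with a white cap, 44 mm thick, 85 mm tall, behind the rail. Origin: centre of its underside. To be left alone.
- beaker_50: Bystander: small glass beaker, 47 mm wide, 60 mm tall, under the pH electrode at the back right. Origin: centre of its underside. To be left alone.
- timer: Bystander: white bench timer, 52 x 68 x 16 mm, lying at the front right. Origin: centre of its underside. To be left alone.

How it is judged:
On the way, in this order (a step that is already met when the one before it is completed fails the run):
1. lens, holder and detector sit on the rail, in that order from the lamp, the detector's window towards the lamp (x of lens in the frame of rail between -0.005 and 0.005 m and y of lens in the frame of rail between -0.198 and 0.105 m and z of lens in the frame of rail between 0.016 and 0.024 m and angle between the y axis of each of lens, holder, detector and the y axis of rail, either way round below 0.08 rad and angle between each of lens, holder, detector's own z axis and vertical below 0.08 rad and x of holder in the frame of rail between -0.005 and 0.005 m and y of holder in the frame of rail between -0.198 and 0.105 m and z of holder in the frame of rail between 0.016 and 0.024 m and x of detector in the frame of rail between -0.005 and 0.005 m and y of detector in the frame of rail between -0.198 and 0.105 m and z of detector in the frame of rail between 0.016 and 0.024 m and ((y of lens in the frame of holder above 0.04 m and y of detector in the frame of holder below -0.04 m) or (y of lens in the frame of holder below -0.04 m and y of detector in the frame of holder above 0.04 m)) and y of lamp in the frame of detector above 0.12 m and y of lens in the frame of detector above 0.08 m), for 0.3 s.
2. the vial stands in the holder's well (x of vial in the frame of holder between -0.008 and 0.008 m and y of vial in the frame of holder between -0.008 and 0.008 m and z of vial in the frame of holder between 0.046 and 0.055 m and angle between vial's own z axis and vertical below 0.15 rad), for 0.3 s.
At the end, for the whole second after the job is handed in: On the rail, from the lamp: lens, holder, detector with its window to the lamp, each seated (5 mm sideways, 4 mm in height, 0.08 rad); the vial stands upright (0.15 rad) on the floor of the holder's well (8 mm); all released and at rest; bystanders left alone (all of step 1 and all of step 2 and linear speed of each of lens, holder, detector, vial below 0.02 m/s); the robot touches nothing.
It fails at once if the brown bottle is pushed from its place (20 mm) (distance of brown_bottle from where it was at the start of the episode above 0.02 m).
It fails at once if the small beaker is pushed from its place (20 mm) (distance of beaker_50 from where it was at the start of the episode above 0.02 m).
It fails at once if the timer is pushed from its place (20 mm) (distance of timer from where it was at the start of the episode above 0.02 m).
It fails at once if the vial is tipped (more than 0.6 rad) (angle between vial's own z axis and vertical above 0.6 rad).
It also fails if it takes over 99 s, if anything falls off the work surface, if the arm or the gripper's body presses on something with over 40 N, if the wrist force passes 120 N, or if a joint passes its speed limit or range.

## Working session

There is one attempt and no reset: what is moved stays moved. The work goes in short steps, Python scripts to look and compute and a tool call to move; the robot and the scene stay as the last step left them, time stands still between calls to the robot, and variables do not carry over. Pictures are saved under pics/ and viewed, at most 14 in all, crops included, and the job is handed in when it is done.

Besides the shell and the picture viewer there is one more tool, called after "Request:" as name(argument=value, ...) on one line, values as JSON. carry_out: Moves the arm, as the interface text tells. Its arguments: {"type":"object","properties":{"targets":{"type":"array","items":{"type":"object","properties":{"dp":{"type":"array","items":{"type":"number"}},"yaw":{"type":"number"}}}},"grip":{"type":"number"},"squeeze":{"type":"number"}},"required":["targets"]}

```bash
ls; mkdir -p pics
cat > h.py <<'E'
import numpy as np, cv2
from workcell import monitor, get_image, get_calibration, ticket, arm
def ray(c,uv):
    K,R,t=[np.array(c[k],float) for k in("K","R","t")]
    d=R.T@np.linalg.inv(K)@np.array([uv[0],uv[1],1.]); return -R.T@t.ravel(),d
def onz(c,uv,z):
    o,d=ray(c,uv); return o+d*(z-o[2])/d[2]
def proj(c,X):
    K,R,t=[np.array(c[k],float) for k in("K","R","t")]
    p=K@(R@np.array(X,float)+t.ravel()); return p[:2]/p[2]
E
python3 - <<'E'
from h import *
for n in("scene","top"):
    i=get_image(n); cv2.imwrite(f"pics/{n}0.png",i); c=get_calibration(n); print(n,np.round(ray(c,(320,240)),3).tolist(),np.round(c["K"],0).tolist())
s=monitor.state();print(s["t"],s["tool_pos"],np.round(s["tcp_rot"],3).tolist(),s["grip_width"])
E
```

```text
pics
scene [[-0.393, -0.915, 0.717], [0.671, 0.573, -0.47]] [[564.0, 0.0, 327.0], [0.0, 564.0, 235.0], [0.0, 0.0, 1.0]]
top [[0.302, -0.079, 1.594], [0.168, -0.008, -0.986]] [[578.0, 0.0, 316.0], [0.0, 578.0, 238.0], [0.0, 0.0, 1.0]]
0.1 [0.25090956 0.57172715 0.23267175] [[-0.916, 0.402, -0.001], [0.402, 0.916, -0.002], [0.0, -0.002, -1.0]] 0.9989513153803653
```

View pics/top0.png

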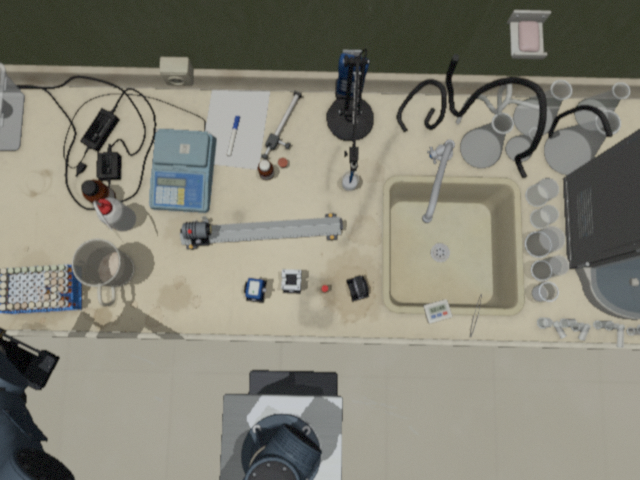

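View pics/scene0.png

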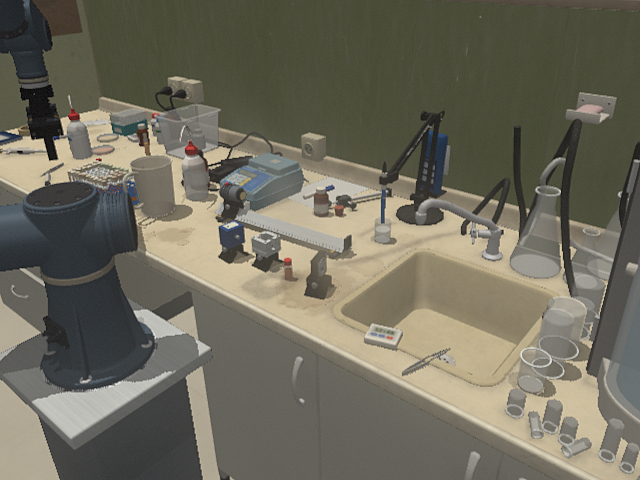

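The top view shows the lamp (200,232), the rail running to (340,226), and from left to right the detector (255,289), holder (291,281), vial (325,288) and lens (358,288). I'll zoom in on this area.

Run:
```python
from h import *
i=cv2.imread("pics/top0.png")
cv2.imwrite("pics/topc.png",cv2.resize(i[205:315,175:375],None,fx=4,fy=4,interpolation=cv2.INTER_CUBIC))
i=cv2.imread("pics/scene0.png")
cv2.imwrite("pics/scc.png",cv2.resize(i[170:310,205:365],None,fx=4,fy=4,interpolation=cv2.INTER_CUBIC))
c=get_calibration("top")
for n,uv,z in(("detplate",(255,289),.09),("holder",(291,281),.078),("vial",(325,288),.054),("lens",(358,288),.09),("railL",(210,233),.044),("railR",(340,226),.044)):print(n,onz(c,uv,z).round(3))
```

```text
detplate [0.425 0.076 0.09 ]
holder [ 0.449 -0.017  0.078]
vial [ 0.435 -0.107  0.054]
lens [ 0.433 -0.192  0.09 ]
railL [0.579 0.209 0.044]
railR [ 0.606 -0.145  0.044]
```

View pics/topc.png

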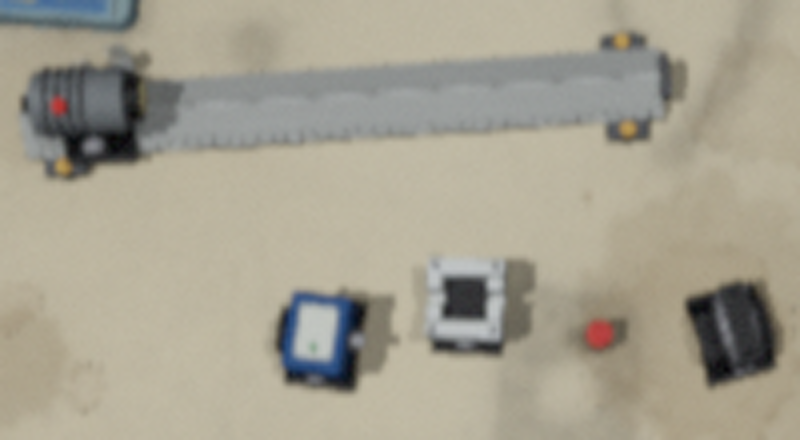

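View pics/scc.png

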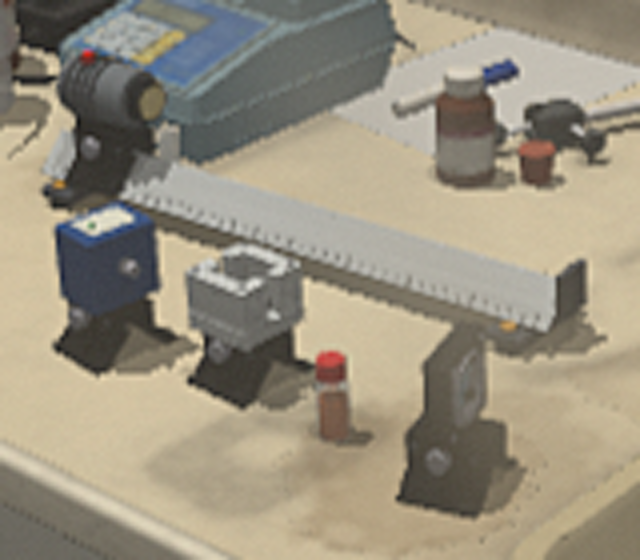

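The close-ups show the detector's socket on its right (−y), so its window already faces the lamp. The lens is yawed about +11°, the detector about −7° and the rail about +4°. Next I'll move above the parts to measure with the wrist camera.

Request:
carry_out(targets=[{"dp": [0.3,-0.9,0.4],"yaw": -0.7},{"dp": [0.3,-0.9,0.4],"yaw": -0.7},{"dp": [0.3,-0.9,0.4],"yaw": -0.7},{"dp": [0.3,-0.9,0.4],"yaw": -0.7},{"dp": [0.3,-0.9,0.4],"yaw": -0.7}])

```text
t: 0.72
tool_pos: [0.3263, 0.3456, 0.3338]
tcp_rot: [[-0.617, 0.787, -0.0], [0.787, 0.617, -0.0], [-0.0, -0.001, -1.0]]
force: [0.9, 0.2, -0.3]
grip_width: 1.001
finger_force: 0.0
```

Request:
carry_out(targets=[{"dp": [0.3,-0.9,0.1],"yaw": -0.7},{"dp": [0.3,-0.9,0.1],"yaw": -0.7},{"dp": [0.3,-0.9,0],"yaw": -0.7},{"dp": [0.3,-0.9,0],"yaw": -0.7},{"dp": [0.3,-0.9,0],"yaw": -0.7}])

```text
t: 1.35
tool_pos: [0.4013, 0.1208, 0.3434]
tcp_rot: [[-0.176, 0.984, -0.0], [0.984, 0.176, 0.0], [0.0, -0.0, -1.0]]
force: [-0.0, -0.2, 0.8]
grip_width: 0.999
finger_force: 0.0
```

Request:
carry_out(targets=[{"dp": [0.3,-0.9,0],"yaw": -0.6},{"dp": [0.3,-0.9,0],"yaw": -0.6},{"dp": [0,0,0]},{"dp": [0,0,0]}])

```text
invalid input at $.targets[2]: expected keys dp, yaw
```

Run:
```python
from h import *
i=get_image("wrist"); cv2.imwrite("pics/w0.png",i); c=get_calibration("wrist"); np.savez("w0.npz",**c); print(np.round(ray(c,(320,240)),3).tolist(),np.round(c["K"],0).tolist())
s=monitor.state();print(s["t"],s["tool_pos"],np.round(s["tcp_rot"],3).tolist(),s["joints"])
```

```text
[[0.39, 0.193, 0.494], [0.071, -0.278, -0.958]] [[347.0, 0.0, 313.0], [0.0, 347.0, 239.0], [0.0, 0.0, 1.0]]
1.4 [0.40364652 0.11609738 0.34344681] [[-0.17, 0.985, 0.002], [0.985, 0.17, -0.005], [-0.005, 0.001, -1.0]] [ 0.01645611  0.10577931  1.75404287 -0.00553154  1.28011892 -0.15252455]
```

View pics/w0.png

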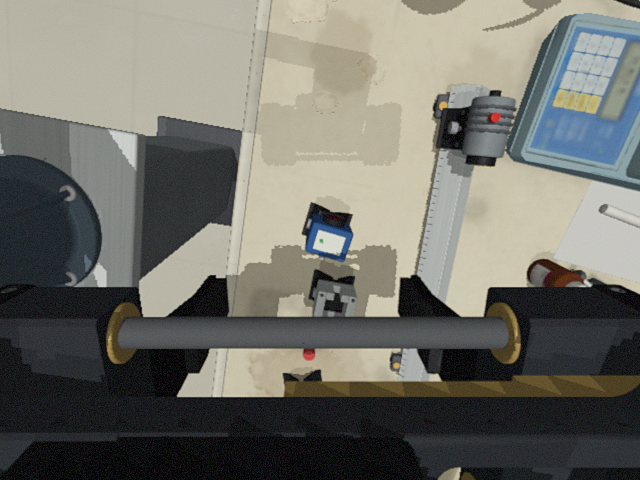

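The wrist camera sees the bench on the tool's +y side, with the detector at (328,235), holder at (333,295) and lamp at (490,120). I'll move the tool to −y so all the parts come into view.

Request:
carry_out(targets=[{"dp": [0.1,-0.9,0],"yaw": -0.4},{"dp": [0.1,-0.9,0],"yaw": -0.4},{"dp": [0.1,-0.9,0],"yaw": -0.4},{"dp": [0.1,-0.9,0],"yaw": 0},{"dp": [0.1,-0.9,0],"yaw": 0}])

```text
t: 2.02
tool_pos: [0.426, -0.1039, 0.3433]
tcp_rot: [[-0.012, 1.0, -0.0], [1.0, 0.012, 0.0], [0.0, -0.0, -1.0]]
force: [0.2, -0.4, -0.2]
grip_width: 0.998
finger_force: 0.0
```

Request:
carry_out(targets=[{"dp": [0.2,-0.9,0],"yaw": 0},{"dp": [0.2,-0.9,0],"yaw": 0},{"dp": [0.2,-0.9,0],"yaw": 0},{"dp": [0,0,0],"yaw": 0},{"dp": [0,0,0],"yaw": 0}])

```text
t: 2.65
tool_pos: [0.4557, -0.2369, 0.3429]
tcp_rot: [[-0.012, 1.0, -0.001], [1.0, 0.012, 0.002], [0.002, -0.001, -1.0]]
force: [-1.0, 0.6, -1.2]
grip_width: 1.001
finger_force: 0.0
```

Run:
```python
from h import *
i=get_image("wrist"); cv2.imwrite("pics/w1.png",i); c=get_calibration("wrist"); np.savez("w1.npz",**c); print(np.round(ray(c,(320,240)),3).tolist())
cv2.imwrite("pics/w1c.png",cv2.resize(i[40:340,160:560],None,fx=2,fy=2,interpolation=cv2.INTER_CUBIC))
s=monitor.state();print(s["t"],s["tool_pos"],np.round(s["tcp_rot"],3).tolist(),s["joints"])
```

```text
[[0.455, -0.159, 0.494], [0.025, -0.279, -0.96]]
2.7 [ 0.45572183 -0.23641884  0.34313214] [[-0.013, 1.0, -0.001], [1.0, 0.013, 0.002], [0.002, -0.001, -1.0]] [-6.96719086e-01  2.56641096e-01  1.55815157e+00  4.09530015e-04
  1.32870010e+00 -7.09599112e-01]
```

View pics/w1c.png

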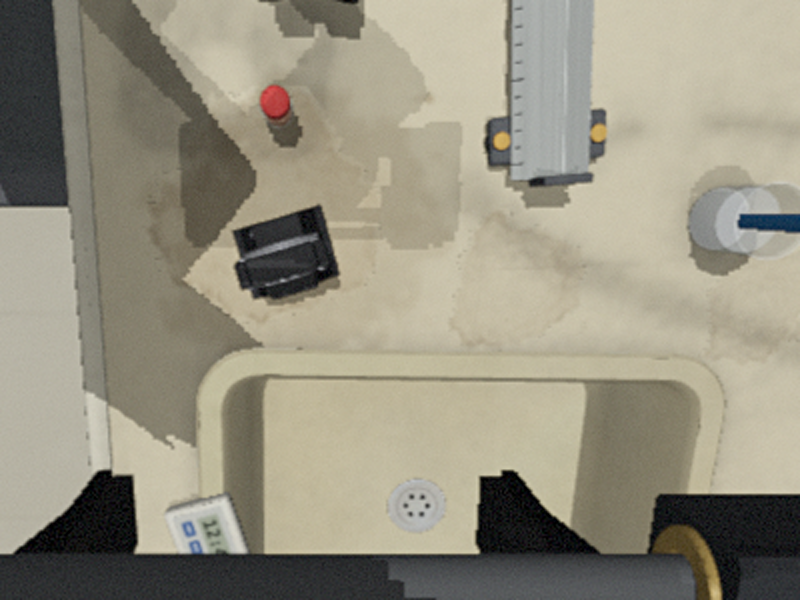

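The crop shows the lens at (287,252), the vial cap at (275,100), the rail's right end at (552,180) and the beaker at (735,220). Next I'll measure the rail's line and the part poses.

Run:
```python
from h import *
def runs(img,v,lo,hi):
    s=cv2.cvtColor(img,cv2.COLOR_BGR2HSV)[v,lo:hi,1]<45
    x=np.where(s)[0]; return (x.min()+lo,x.max()+lo) if len(x) else None
P=[]
for n,rows,lo,hi in(("w0",range(185,275,10),410,490),("w1",range(20,125,10),405,470)):
    i=cv2.imread(f"pics/{n}.png");c=np.load(n+".npz")
    for v in rows:
        r=runs(i,v,lo,hi)
        if r:
            a,b=onz(c,(r[0],v),.019),onz(c,(r[1]+1,v),.019); m=(a+b)/2; print(n,v,r,m.round(4)[:2],round(b[0]-a[0],4)); P.append(m[:2])
c=np.load("w1.npz")
P=np.array(P)
f=np.polyfit(P[:,1],P[:,0],1);print("fit",f,np.degrees(np.arctan(-f[0])),np.abs(np.polyval(f,P[:,1])-P[:,0]).max())
print("end",onz(c,(160+552/2,40+180/2),.03))
i=cv2.imread("pics/w1.png")
m=(i.max(2)<75).astype(np.uint8);m[:,:270]=0;m[:140]=0;m[195:]=0;m[:,335:]=0
k=max(cv2.findContours(m,0,1)[0],key=cv2.contourArea);r=cv2.minAreaRect(k);print("lensrect",r,onz(c,r[0],.0),onz(c,r[0],.09))
b=cv2.boxPoints(r);print(b.tolist(),[onz(c,p,.02).round(3).tolist() for p in b])
h=cv2.cvtColor(i,cv2.COLOR_BGR2HSV);m=((h[...,1]>150)&((h[...,0]<8)|(h[...,0]>172))&(h[...,2]>100)).astype(np.uint8);m[100:]=0
M=cv2.moments(m);print("vial",onz(c,(M['m10']/M['m00'],M['m01']/M['m00']),.05),M['m00'])
c0=np.load("w0.npz")
for n,uv,z in(("detplate",(332,240),.09),("holderwell",(335,306),.078),("lampport",(481,165),.09),("lampred",(495,118),.115)):print(n,onz(c0,uv,z).round(3))
i0=cv2.imread("pics/w0.png")
cv2.imwrite("pics/z.png",np.hstack([cv2.resize(i0[190:330,290:370],None,fx=4,fy=4),cv2.resize(i[130:200,265:345],None,fx=5,fy=8)]))
```

```text
w0 185 (np.int64(410), np.int64(489)) [0.5869 0.1627] 0.1079
w0 195 (np.int64(410), np.int64(489)) [0.5907 0.1494] 0.1088
w0 205 (np.int64(410), np.int64(489)) [0.5946 0.1359] 0.1097
w0 215 (np.int64(410), np.int64(489)) [0.5986 0.1222] 0.1106
w0 225 (np.int64(410), np.int64(489)) [0.6027 0.1082] 0.1115
w0 235 (np.int64(410), np.int64(489)) [0.6068 0.094 ] 0.1125
w0 245 (np.int64(410), np.int64(489)) [0.611  0.0796] 0.1135
w0 255 (np.int64(410), np.int64(489)) [0.6152 0.0649] 0.1144
w0 265 (np.int64(410), np.int64(489)) [0.6196 0.05  ] 0.1155
w1 20 (np.int64(405), np.int64(469)) [ 0.6036 -0.019 ] 0.0784
w1 30 (np.int64(405), np.int64(469)) [ 0.6048 -0.0297] 0.079
w1 40 (np.int64(405), np.int64(469)) [ 0.606  -0.0405] 0.0796
w1 50 (np.int64(405), np.int64(469)) [ 0.6072 -0.0515] 0.0801
w1 60 (np.int64(405), np.int64(469)) [ 0.6085 -0.0626] 0.0807
w1 70 (np.int64(405), np.int64(469)) [ 0.6098 -0.0739] 0.0813
w1 80 (np.int64(405), np.int64(469)) [ 0.611  -0.0854] 0.0819
w1 90 (np.int64(405), np.int64(469)) [ 0.6123 -0.0971] 0.0825
w1 100 (np.int64(405), np.int64(469)) [ 0.6137 -0.1089] 
[... 165 characters left out ...]
4052211454992367 0.015383190240866096
end [ 0.61208232 -0.14577963  0.03      ]
lensrect ((301.4554138183594, 167.7484130859375), (38.60034942626953, 49.43553924560547), 73.61045837402344) [ 4.39442637e-01 -1.97645234e-01  5.55111512e-17] [ 0.44221751 -0.19061636  0.09      ]
[[272.2961730957031, 156.20701599121094], [319.7229309082031, 142.2579803466797], [330.6146545410156, 179.28981018066406], [283.1878967285156, 193.2388458251953]] [[0.401, -0.181, 0.02], [0.464, -0.163, 0.02], [0.48, -0.211, 0.02], [0.415, -0.231, 0.02]]
vial [ 0.43568269 -0.10369116  0.05      ] 176.0
detplate [0.435 0.079 0.09 ]
holderwell [ 0.457 -0.014  0.078]
lampport [0.586 0.195 0.09 ]
lampred [0.574 0.244 0.115]
```

View pics/z.png

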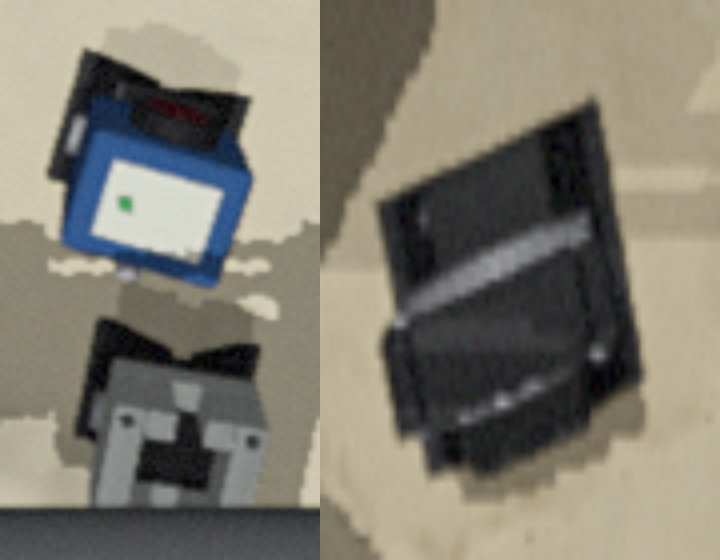

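The detector's window (dark red disc) faces +y as needed, and the lens is yawed about 16°. The rail mask failed because saturation doesn't separate rail from bench, so I'll use red minus blue instead.

Run:
```python
from h import *
P=[]
for n,rows,lo,hi in(("w0",range(190,270,10),405,480),("w1",range(10,122,10),395,480)):
    i=cv2.imread(f"pics/{n}.png").astype(int);c=np.load(n+".npz")
    for v in rows:
        g=(abs(i[v,lo:hi,2]-i[v,lo:hi,0])<14)&(i[v,lo:hi].max(1)>110)
        e=np.diff(np.r_[0,g,0]);S=np.where(e==1)[0];E=np.where(e==-1)[0]
        j=np.argmax(E-S); r=(S[0]+lo,E[-1]+lo)
        a,b=onz(c,(r[0],v),.019),onz(c,(r[1],v),.019);m=(a+b)/2;print(n,v,r,(S[j]+lo,E[j]+lo),m.round(4)[:2],round(b[0]-a[0],4));P.append(m[:2])
P=np.array(P);f=np.polyfit(P[:,1],P[:,0],1);print(f,(np.polyval(f,P[:,1])-P[:,0]).round(4))
```

```text
w0 190 (np.int64(432), np.int64(469)) (np.int64(432), np.int64(469)) [0.5894 0.1562] 0.0501
w0 200 (np.int64(430), np.int64(467)) (np.int64(430), np.int64(467)) [0.5906 0.1423] 0.0505
w0 210 (np.int64(428), np.int64(465)) (np.int64(428), np.int64(465)) [0.5918 0.1282] 0.0509
w0 220 (np.int64(426), np.int64(463)) (np.int64(426), np.int64(463)) [0.593  0.1139] 0.0514
w0 230 (np.int64(425), np.int64(460)) (np.int64(425), np.int64(460)) [0.5942 0.0994] 0.049
w0 240 (np.int64(423), np.int64(458)) (np.int64(423), np.int64(458)) [0.5954 0.0845] 0.0494
w0 250 (np.int64(421), np.int64(456)) (np.int64(421), np.int64(456)) [0.5967 0.0695] 0.0498
w0 260 (np.int64(419), np.int64(454)) (np.int64(419), np.int64(454)) [0.598  0.0541] 0.0503
w1 10 (np.int64(416), np.int64(458)) (np.int64(416), np.int64(458)) [ 0.6018 -0.0084] 0.0503
w1 20 (np.int64(416), np.int64(458)) (np.int64(416), np.int64(458)) [ 0.603 -0.019] 0.0507
w1 30 (np.int64(416), np.int64(457)) (np.int64(416), np.int64(457)) [ 0.6036 -0.0297] 0.0498
w1 40 (np.int64(416), np.int64(457)) (np.int64(416), np.int64(457)) [ 0.6048 -0.0405] 0.
[... 241 characters left out ...]
), np.int64(456)) [ 0.6072 -0.074 ] 0.0513
w1 80 (np.int64(417), np.int64(456)) (np.int64(417), np.int64(456)) [ 0.6098 -0.0854] 0.0491
w1 90 (np.int64(415), np.int64(455)) (np.int64(415), np.int64(455)) [ 0.6092 -0.0971] 0.0508
w1 100 (np.int64(416), np.int64(456)) (np.int64(416), np.int64(456)) [ 0.6118 -0.1089] 0.0511
w1 110 (np.int64(416), np.int64(455)) (np.int64(416), np.int64(455)) [ 0.6124 -0.1209] 0.0502
w1 120 (np.int64(415), np.int64(455)) (np.int64(415), np.int64(455)) [ 0.6131 -0.1331] 0.0519
[-0.0802771   0.60195197] [-0.     -0.0001 -0.0001 -0.0002 -0.0002 -0.0003 -0.0003 -0.0004  0.0008
  0.0005  0.0008  0.0004  0.0001  0.001   0.0006 -0.001   0.0006 -0.0011
 -0.0008 -0.0005]
```

Request:
carry_out(targets=[{"dp": [-0.08,0.2,-0.8],"yaw": 0.48},{"dp": [-0.08,0.2,-0.8],"yaw": 0.48},{"dp": [-0.08,0.2,-0.8],"yaw": 0.48},{"dp": [-0.08,0.2,-0.8],"yaw": 0.47},{"dp": [0,0,-0.8],"yaw": 0}])

```text
t: 3.32
tool_pos: [0.4396, -0.1953, 0.143]
tcp_rot: [[-0.278, 0.961, -0.0], [0.961, 0.278, 0.0], [0.0, 0.0, -1.0]]
force: [0.7, 0.2, 0.5]
grip_width: 1.0
finger_force: 0.0
```

Request:
carry_out(targets=[{"dp": [0,0,-0.4],"yaw": 0},{"dp": [0,0,0],"yaw": 0},{"dp": [0,0,0],"yaw": 0}])

```text
t: 3.7
tool_pos: [0.4408, -0.1974, 0.1245]
tcp_rot: [[-0.276, 0.961, 0.001], [0.961, 0.276, -0.001], [-0.001, 0.001, -1.0]]
force: [0.1, -0.1, -0.5]
grip_width: 0.999
finger_force: 0.0
```

Run:
```python
from h import *
i=get_image("wrist"); cv2.imwrite("pics/w2.png",i); c=get_calibration("wrist"); np.savez("w2.npz",**c)
s=monitor.state();print(s["t"],s["tool_pos"],np.round(s["tcp_rot"],3).tolist())
```

```text
3.75 [ 0.44098789 -0.19773106  0.12473548] [[-0.276, 0.961, 0.002], [0.961, 0.276, -0.001], [-0.002, 0.001, -1.0]]
```

View pics/w2.png

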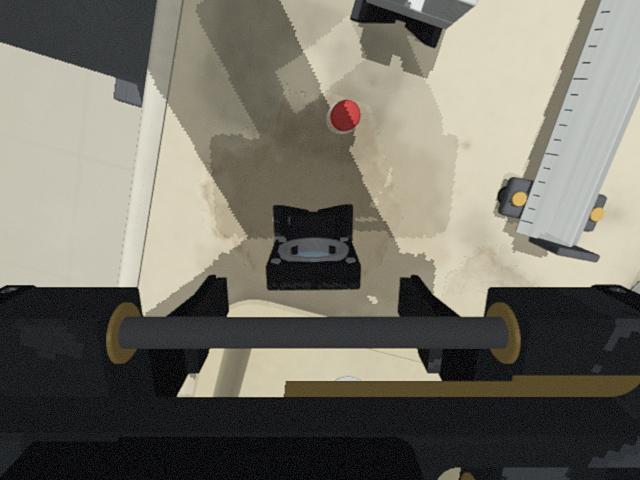

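The lens frame is square to the tool and centred at (313,276), midway between the fingers. Its y position needs one check.

Run:
```python
from h import *
c=np.load("w2.npz")
for u in((313,264),(313,289),(313,276.5)): print(onz(c,u,.093).round(4))
```

```text
[ 0.4387 -0.188   0.093 ]
[ 0.4429 -0.2027  0.093 ]
[ 0.4408 -0.1953  0.093 ]
```

Request:
carry_out(targets=[{"dp": [0,0.04,-0.42],"yaw": 0},{"dp": [0,0,-0.42],"yaw": 0},{"dp": [0,0,-0.42],"yaw": 0},{"dp": [0,0,0],"yaw": 0},{"dp": [0,0,0],"yaw": 0}])

```text
t: 4.38
tool_pos: [0.441, -0.1962, 0.0616]
tcp_rot: [[-0.275, 0.961, 0.002], [0.961, 0.275, -0.001], [-0.002, 0.001, -1.0]]
force: [0.8, -0.4, 0.1]
grip_width: 1.001
finger_force: 0.0
```

Request:
carry_out(targets=[{"dp": [0,0,0],"yaw": 0},{"dp": [0,0,0],"yaw": 0},{"dp": [0,0,0],"yaw": 0},{"dp": [0,0,0],"yaw": 0},{"dp": [0,0,0],"yaw": 0}], grip=40, squeeze=25)

```text
t: 5.0
tool_pos: [0.4403, -0.1958, 0.0606]
tcp_rot: [[-0.275, 0.961, 0.0], [0.961, 0.275, -0.0], [-0.0, 0.0, -1.0]]
force: [0.2, 0.5, 1.4]
grip_width: 0.618
finger_force: 25.0
```

Request:
carry_out(targets=[{"dp": [0,0,0.5],"yaw": 0},{"dp": [0,0,0.7],"yaw": 0},{"dp": [0.3,0.5,0.7],"yaw": -0.2},{"dp": [0.4,0.8,0.3],"yaw": -0.3},{"dp": [0.4,0.9,0],"yaw": -0.3}])

```text
t: 5.62
tool_pos: [0.4965, -0.0854, 0.1718]
tcp_rot: [[-0.163, 0.987, 0.003], [0.987, 0.163, -0.001], [-0.002, 0.003, -1.0]]
force: [-0.0, 0.1, -1.6]
grip_width: 0.617
finger_force: 25.0
```

Request:
carry_out(targets=[{"dp": [0.4,0.9,0],"yaw": -0.3},{"dp": [0.4,0.9,0],"yaw": -0.3},{"dp": [0.4,0.9,0],"yaw": 0},{"dp": [0.4,0.9,0],"yaw": 0},{"dp": [0.3,0.7,0],"yaw": 0}])

```text
t: 6.25
tool_pos: [0.5902, 0.1312, 0.1698]
tcp_rot: [[-0.084, 0.996, -0.001], [0.996, 0.084, -0.0], [0.0, -0.001, -1.0]]
force: [-0.1, -0.3, -2.2]
grip_width: 0.617
finger_force: 25.0
```

Request:
carry_out(targets=[{"dp": [0,0,0],"yaw": 0},{"dp": [0,0,0],"yaw": 0},{"dp": [0,0,0],"yaw": 0}])

```text
t: 6.62
tool_pos: [0.5895, 0.1281, 0.1702]
tcp_rot: [[-0.082, 0.997, -0.002], [0.997, 0.082, -0.0], [-0.0, -0.002, -1.0]]
force: [-0.7, 0.2, -2.7]
grip_width: 0.619
finger_force: 25.0
```

```bash
cat > g.py <<'E'
from h import *
import sys
s=monitor.state();p=s["tool_pos"];y=np.degrees(np.arctan2(s["tcp_rot"][1][1],s["tcp_rot"][0][1]))
if len(sys.argv)>1:
    T=list(map(float,sys.argv[1:])); print("need",((np.array(T[:3])-p)/.05).round(2),"yaw",round((T[3]-y)/8,2))
print(s["t"],p.round(4),round(y,2),s["force"],s["grip_width"],s["joints"])
E
python3 g.py .5914 .132 .171 4.6
```

```text
need [0.04 0.08 0.02] yaw -0.01
6.625 [0.5895 0.1281 0.1702] 4.7 [-0.67270341  0.17331035 -2.70486601] 0.6193401522171255 [ 2.91499868e-02  5.75561294e-01  1.54821270e+00 -3.49570039e-04
  1.01936717e+00 -5.26362147e-02]
```

Request:
carry_out(targets=[{"dp": [0.04,0,-0.5],"yaw": 0},{"dp": [0,0,-0.5],"yaw": 0},{"dp": [0,0,-0.4],"yaw": 0},{"dp": [0,0,-0.2],"yaw": 0},{"dp": [0,0,-0.16],"yaw": 0}])

```text
t: 7.25
tool_pos: [0.5912, 0.1285, 0.083]
tcp_rot: [[-0.082, 0.997, -0.003], [0.997, 0.082, -0.0], [-0.0, -0.003, -1.0]]
force: [-8.0, -0.5, 21.2]
grip_width: 0.619
finger_force: 25.0
```

Request:
carry_out(targets=[{"dp": [0,0,0],"yaw": 0},{"dp": [0,0,0],"yaw": 0}])

```text
t: 7.5
tool_pos: [0.5907, 0.1288, 0.0827]
tcp_rot: [[-0.083, 0.997, -0.003], [0.997, 0.083, -0.001], [-0.0, -0.003, -1.0]]
force: [-3.9, -2.2, 0.7]
grip_width: 0.62
finger_force: 25.0
```

```bash
python3 g.py .5917 .128 .081 4.6
```

```text
need [ 0.02 -0.02 -0.03] yaw -0.02
7.5 [0.5907 0.1288 0.0827] 4.77 [-3.87063196 -2.17239766  0.6978852 ] 0.6201937238665027 [ 3.03177967e-02  7.01512507e-01  1.59913649e+00 -6.57887646e-04
  8.44317352e-01 -5.24423333e-02]
```

Request:
carry_out(targets=[{"dp": [0,0,0],"yaw": 0},{"dp": [0,0,0],"yaw": 0},{"dp": [0,0,0],"yaw": 0},{"dp": [0,0,0],"yaw": 0},{"dp": [0,0,0],"yaw": 0}], grip=87)

```text
t: 8.12
tool_pos: [0.5925, 0.1293, 0.0826]
tcp_rot: [[-0.083, 0.997, 0.001], [0.997, 0.083, 0.0], [-0.0, 0.001, -1.0]]
force: [-0.1, -0.1, -0.7]
grip_width: 0.989
finger_force: 0.0
```

Request:
carry_out(targets=[{"dp": [0,0,0.4],"yaw": 0},{"dp": [0,0,0.7],"yaw": 0},{"dp": [0,0,0.9],"yaw": 0},{"dp": [0,0,0.6],"yaw": 0}])

```text
t: 8.62
tool_pos: [0.593, 0.1293, 0.2147]
tcp_rot: [[-0.083, 0.997, 0.003], [0.997, 0.083, 0.0], [-0.0, 0.003, -1.0]]
force: [0.8, 0.4, -0.0]
grip_width: 1.004
finger_force: 0.0
```

Request:
carry_out(targets=[{"dp": [-0.5,-0.8,0.3],"yaw": -0.1},{"dp": [-0.5,-0.8,0.3],"yaw": 0},{"dp": [-0.5,-0.8,0],"yaw": 0},{"dp": [-0.5,-0.8,0],"yaw": 0},{"dp": [-0.5,-0.8,0],"yaw": 0}])

```text
t: 9.25
tool_pos: [0.4665, -0.0719, 0.2428]
tcp_rot: [[-0.07, 0.998, 0.001], [0.998, 0.07, -0.0], [-0.001, 0.001, -1.0]]
force: [0.7, -0.1, 0.5]
grip_width: 0.999
finger_force: 0.0
```

Request:
carry_out(targets=[{"dp": [-0.1,-0.3,0],"yaw": 0},{"dp": [0,0,0],"yaw": 0},{"dp": [0,0,0],"yaw": 0}])

```text
t: 9.62
tool_pos: [0.463, -0.085, 0.2426]
tcp_rot: [[-0.07, 0.998, 0.001], [0.998, 0.07, 0.0], [0.0, 0.001, -1.0]]
force: [0.7, 0.4, -1.0]
grip_width: 1.0
finger_force: 0.0
```

```bash
python3 g.py .457 -.06 .19 0
python3 - <<'E'
from h import *
i=get_image("wrist"); cv2.imwrite("pics/w3.png",i); c=get_calibration("wrist"); np.savez("w3.npz",**c)
E
```

```text
need [-0.12  0.5  -1.05] yaw -0.5
9.625 [ 0.463  -0.085   0.2426] 4.01 [ 0.65003463  0.36673132 -0.97961549] 1.0002312397135855 [-4.20091796e-01  3.07797394e-01  1.79673422e+00  7.71229752e-04
  1.03658597e+00 -4.90428313e-01]
```

View pics/w3.png

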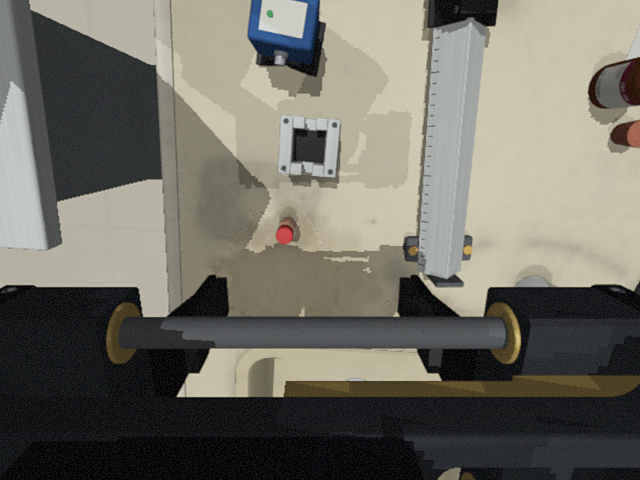

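The lens's saddle is at (462,10) on the rail. The holder's top spans about (280,115) to (338,178), and the detector's plate is at (283,17).

Run:
```python
from h import *
c=np.load("w3.npz");i=cv2.imread("pics/w3.png")
q=[onz(c,p,.078)[:2] for p in((280,115),(341,119),(338,178),(278,176))]
print(np.round(q,4).tolist(),np.mean(q,0).round(4))
h=cv2.cvtColor(i,cv2.COLOR_BGR2HSV)
m=((i.max(2)<70)).astype(np.uint8);m[:120]=0;m[178:]=0;m[:,:285]=0;m[:,334:]=0
m=cv2.morphologyEx(m,cv2.MORPH_OPEN,np.ones((5,5)))
k=max(cv2.findContours(m,0,1)[0],key=cv2.contourArea);r=cv2.minAreaRect(k);b=cv2.boxPoints(r)
print("well",r,np.mean([onz(c,p,.078) for p in b],0).round(4))
def yaw(p,q,z):
    d=onz(c,q,z)-onz(c,p,z);return np.degrees(np.arctan2(d[1],d[0]))
print([round(yaw(*a,.078),1) for a in(((280,115),(341,119)),((278,176),(338,178)))],round(yaw((278,176),(280,115),.078)-90,1))
m=((h[...,0]>100)&(h[...,0]<130)&(h[...,1]>120)).astype(np.uint8);m[80:]=0
k=max(cv2.findContours(m,0,1)[0],key=cv2.contourArea);print(cv2.approxPolyDP(k,4,True)[:,0].tolist())
```

```text
[[0.4284, 0.0101], [0.481, 0.0105], [0.4829, -0.0398], [0.4289, -0.0418]] [ 0.4553 -0.0152]
well ((308.2517395019531, 145.4793243408203), (31.806421279907227, 31.972511291503906), 4.763641834259033) [ 0.4543 -0.0136  0.078 ]
[np.float64(0.5), np.float64(2.1)] 0.5
[[252, 0], [248, 36], [258, 52], [274, 56], [273, 50], [279, 48], [290, 54], [288, 60], [310, 64], [318, 0], [297, 0], [308, 3], [301, 39], [258, 30], [260, 0]]
```

Request:
carry_out(targets=[{"dp": [-0.08,0.7,-0.3],"yaw": -0.38},{"dp": [-0.08,0.7,-0.7],"yaw": 0},{"dp": [0,0,-0.7],"yaw": 0},{"dp": [0,0,0],"yaw": 0},{"dp": [0,0,0],"yaw": 0}])

```text
t: 10.3
tool_pos: [0.4554, -0.0156, 0.1582]
tcp_rot: [[-0.017, 1.0, 0.001], [1.0, 0.017, -0.0], [-0.0, 0.001, -1.0]]
force: [0.8, -0.5, -0.2]
grip_width: 1.0
finger_force: 0.0
```

```bash
python3 g.py .455 -.0145 .058 1
```

```text
need [-0.01  0.02 -2.  ] yaw 0.0
10.3 [ 0.4554 -0.0156  0.1582] 0.98 [ 0.76182164 -0.50892499 -0.15582238] 0.9998888702921499 [-2.80375038e-01  4.26917781e-01  1.92453929e+00  9.15468738e-05
  7.88605943e-01 -2.97488646e-01]
```

Request:
carry_out(targets=[{"dp": [0,0,-0.6],"yaw": 0},{"dp": [0,0,-0.6],"yaw": 0},{"dp": [0,0,-0.5],"yaw": 0},{"dp": [0,0,-0.3],"yaw": 0},{"dp": [0,0,0],"yaw": 0}])

```text
t: 10.92
tool_pos: [0.4553, -0.0163, 0.0579]
tcp_rot: [[-0.016, 1.0, 0.001], [1.0, 0.016, -0.0], [-0.0, 0.001, -1.0]]
force: [-1.1, -0.3, 0.4]
grip_width: 0.999
finger_force: 0.0
```

Request:
carry_out(targets=[{"dp": [0,0,0],"yaw": 0},{"dp": [0,0,0],"yaw": 0},{"dp": [0,0,0],"yaw": 0},{"dp": [0,0,0],"yaw": 0},{"dp": [0,0,0],"yaw": 0}], grip=40, squeeze=30)

```text
t: 11.55
tool_pos: [0.4543, -0.0158, 0.0578]
tcp_rot: [[-0.016, 1.0, 0.0], [1.0, 0.016, -0.0], [-0.0, 0.0, -1.0]]
force: [-0.4, 0.5, 3.5]
grip_width: 0.598
finger_force: 29.9
```

```bash
python3 g.py .5985 .044 .171 4.6
```

```text
need [2.88 1.2  2.26] yaw 0.46
11.55 [ 0.4543 -0.0158  0.0578] 0.92 [-0.43735531  0.48159652  3.54249859] 0.5979260832786891 [-2.81394066e-01  6.30284263e-01  1.99484429e+00  2.11867790e-05
  5.16145727e-01 -2.97503699e-01]
```

Request:
carry_out(targets=[{"dp": [0,0,0.5],"yaw": 0},{"dp": [0,0,0.8],"yaw": 0},{"dp": [0.4,0.1,0.7],"yaw": 0.16},{"dp": [0.6,0.3,0.2],"yaw": 0.15},{"dp": [0.7,0.3,0],"yaw": 0.15}])

```text
t: 12.18
tool_pos: [0.5399, 0.0196, 0.1685]
tcp_rot: [[-0.081, 0.997, 0.001], [0.997, 0.081, -0.0], [-0.0, 0.001, -1.0]]
force: [-0.5, -1.0, -3.2]
grip_width: 0.594
finger_force: 29.8
```

Request:
carry_out(targets=[{"dp": [0.7,0.3,0],"yaw": 0},{"dp": [0.46,0.2,0],"yaw": 0},{"dp": [0,0,0],"yaw": 0},{"dp": [0,0,0],"yaw": 0},{"dp": [0,0,0],"yaw": 0}])

```text
t: 12.8
tool_pos: [0.5958, 0.0439, 0.1672]
tcp_rot: [[-0.08, 0.997, -0.002], [0.997, 0.08, 0.0], [0.0, -0.002, -1.0]]
force: [0.3, 0.2, -2.5]
grip_width: 0.595
finger_force: 29.8
```

```bash
python3 g.py .5975 .044 .078 4.6
```

```text
need [ 0.03  0.   -1.78] yaw 0.0
12.8 [0.5958 0.0439 0.1672] 4.58 [ 0.25749772  0.20154538 -2.49718517] 0.5951601653635604 [-1.13179672e-01  5.72756244e-01  1.56545391e+00 -1.78571457e-04
  1.00550659e+00 -1.93053426e-01]
```

Request:
carry_out(targets=[{"dp": [0.03,0,-0.5],"yaw": 0},{"dp": [0,0,-0.5],"yaw": 0},{"dp": [0,0,-0.4],"yaw": 0},{"dp": [0,0,-0.2],"yaw": 0},{"dp": [0,0,-0.12],"yaw": 0}])

```text
t: 13.42
tool_pos: [0.5986, 0.044, 0.0814]
tcp_rot: [[-0.08, 0.997, -0.0], [0.997, 0.08, -0.0], [0.0, -0.0, -1.0]]
force: [0.3, 0.3, -1.9]
grip_width: 0.594
finger_force: 29.8
```

Request:
carry_out(targets=[{"dp": [0,0,0],"yaw": 0},{"dp": [0,0,0],"yaw": 0}])

```text
t: 13.68
tool_pos: [0.5993, 0.0442, 0.0823]
tcp_rot: [[-0.08, 0.997, 0.002], [0.997, 0.08, -0.0], [-0.0, 0.002, -1.0]]
force: [0.0, 0.2, -2.0]
grip_width: 0.599
finger_force: 29.8
```

Request:
carry_out(targets=[{"dp": [0,0,0],"yaw": 0},{"dp": [0,0,0],"yaw": 0},{"dp": [0,0,0],"yaw": 0},{"dp": [0,0,0],"yaw": 0},{"dp": [0,0,0],"yaw": 0}], grip=87)

```text
t: 14.3
tool_pos: [0.5988, 0.0442, 0.0816]
tcp_rot: [[-0.08, 0.997, 0.0], [0.997, 0.08, -0.0], [-0.0, 0.0, -1.0]]
force: [0.4, 0.5, 0.9]
grip_width: 0.983
finger_force: 0.0
```

Request:
carry_out(targets=[{"dp": [0,0,0.4],"yaw": 0},{"dp": [0,0,0.7],"yaw": 0},{"dp": [0,0,0.9],"yaw": 0},{"dp": [0,0,0.7],"yaw": 0}])

```text
t: 14.8
tool_pos: [0.5991, 0.0442, 0.2183]
tcp_rot: [[-0.08, 0.997, 0.001], [0.997, 0.08, -0.0], [-0.0, 0.001, -1.0]]
force: [0.9, 0.1, -0.3]
grip_width: 0.996
finger_force: 0.0
```

Request:
carry_out(targets=[{"dp": [-0.5,-0.3,0.1],"yaw": -0.4},{"dp": [-0.7,-0.3,0],"yaw": -0.4},{"dp": [-0.7,-0.3,0],"yaw": -0.4},{"dp": [-0.7,-0.2,0],"yaw": 0},{"dp": [-0.5,0,0],"yaw": 0}])

```text
t: 15.42
tool_pos: [0.4421, -0.0111, 0.2216]
tcp_rot: [[0.088, 0.996, -0.001], [0.996, -0.088, 0.0], [-0.0, -0.001, -1.0]]
force: [0.2, 0.2, 0.6]
grip_width: 1.001
finger_force: 0.0
```

Request:
carry_out(targets=[{"dp": [0,0,0],"yaw": 0},{"dp": [0,0,0],"yaw": 0},{"dp": [0,0,0],"yaw": 0}])

```text
t: 15.8
tool_pos: [0.4453, -0.0109, 0.2217]
tcp_rot: [[0.087, 0.996, 0.002], [0.996, -0.087, -0.0], [-0.0, 0.002, -1.0]]
force: [-0.2, 0.1, -0.5]
grip_width: 0.999
finger_force: 0.0
```

```bash
python3 g.py
python3 - <<'E'
from h import *
i=get_image("wrist"); cv2.imwrite("pics/w4.png",i); c=get_calibration("wrist"); np.savez("w4.npz",**c)
E
```

```text
15.8 [ 0.4453 -0.0109  0.2217] -4.97 [-0.18216705  0.06543909 -0.48842348] 0.9991632897669245 [-2.76445135e-01  3.04859776e-01  1.87995498e+00  1.01065233e-04
  9.55195573e-01 -1.89785417e-01]
```

View pics/w4.png

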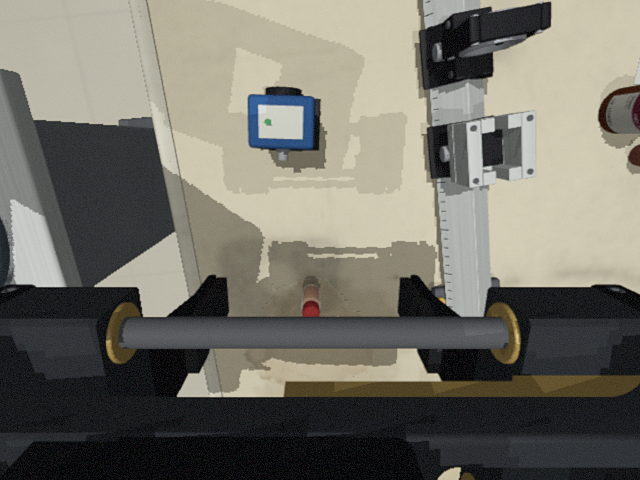

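The lens (450,55) and holder (480,150) both sit on the rail, and the detector's top is at (282,122). Next I'll work out the detector grasp.

Run:
```python
from h import *
c=np.load("w4.npz");i=cv2.imread("pics/w4.png")
m=(i.min(2)>150).astype(np.uint8);m[:98]=0;m[145:]=0;m[:,:252]=0;m[:,314:]=0
k=max(cv2.findContours(m,0,1)[0],key=cv2.contourArea);r=cv2.minAreaRect(k);b=cv2.boxPoints(r)
B=np.array([onz(c,p,.09)[:2] for p in b]);print(r,B.round(4).tolist(),B.mean(0).round(4))
for j in range(4):
    d=B[(j+1)%4]-B[j];print(np.hypot(*d).round(4),np.degrees(np.arctan2(d[1],d[0])).round(1))
q=[onz(c,p,.09)[:2].round(4).tolist() for p in((249,95),(316,97),(314,149),(248,148))];print(q,np.mean(q,0))
```

```text
((280.0, 121.5), (33.0, 44.0), 90.0) [[0.4124, 0.0946], [0.4459, 0.0917], [0.4436, 0.0677], [0.4093, 0.0707]] [0.4278 0.0812]
0.0336 -5.0
0.0242 -95.5
0.0344 175.0
0.0242 82.5
[[0.4066, 0.1023], [0.457, 0.0965], [0.4522, 0.0585], [0.4004, 0.0638]] [0.42905  0.080275]
```

Request:
carry_out(targets=[{"dp": [-0.11,0.6,0],"yaw": 0},{"dp": [-0.11,0.6,-0.4],"yaw": 0},{"dp": [-0.11,0.62,-0.7],"yaw": 0},{"dp": [0,0,-0.3],"yaw": 0},{"dp": [0,0,0],"yaw": 0}])

```text
t: 16.48
tool_pos: [0.427, 0.0808, 0.1505]
tcp_rot: [[0.086, 0.996, -0.003], [0.996, -0.086, 0.0], [-0.0, -0.003, -1.0]]
force: [-0.1, 0.5, 0.1]
grip_width: 0.999
finger_force: 0.0
```

Request:
carry_out(targets=[{"dp": [0,0,-0.2],"yaw": 0},{"dp": [0,0,0],"yaw": 0}])

```text
t: 16.73
tool_pos: [0.4275, 0.0799, 0.1414]
tcp_rot: [[0.088, 0.996, -0.0], [0.996, -0.088, -0.0], [-0.0, -0.0, -1.0]]
force: [-1.2, -0.2, -0.6]
grip_width: 1.002
finger_force: 0.0
```

```bash
python3 g.py .429 .080 .06 -5.3
```

```text
need [ 0.03  0.   -1.63] yaw -0.03
16.725 [0.4275 0.0799 0.1414] -5.03 [-1.19866483 -0.21237874 -0.57131866] 1.0018353017968062 [-7.32272158e-02  4.38998909e-01  1.98766564e+00 -2.33181489e-05
  7.15076775e-01  1.44999876e-02]
```

Request:
carry_out(targets=[{"dp": [0.03,0,-0.5],"yaw": 0},{"dp": [0,0,-0.5],"yaw": 0},{"dp": [0,0,-0.4],"yaw": 0},{"dp": [0,0,-0.22],"yaw": 0},{"dp": [0,0,0],"yaw": 0}])

```text
t: 17.35
tool_pos: [0.4288, 0.08, 0.0603]
tcp_rot: [[0.087, 0.996, -0.001], [0.996, -0.087, 0.0], [-0.0, -0.001, -1.0]]
force: [0.2, -1.6, 0.3]
grip_width: 1.0
finger_force: 0.0
```

Request:
carry_out(targets=[{"dp": [0,0,0],"yaw": 0},{"dp": [0,0,0],"yaw": 0},{"dp": [0,0,0],"yaw": 0},{"dp": [0,0,0],"yaw": 0},{"dp": [0,0,0],"yaw": 0}], grip=40, squeeze=30)

```text
t: 17.98
tool_pos: [0.4286, 0.0803, 0.0608]
tcp_rot: [[0.087, 0.996, -0.0], [0.996, -0.087, 0.0], [0.0, -0.0, -1.0]]
force: [-1.7, -0.1, 3.0]
grip_width: 0.595
finger_force: 29.8
```

Request:
carry_out(targets=[{"dp": [0,0,0.5],"yaw": 0},{"dp": [0,0,0.7],"yaw": 0},{"dp": [0,0,0.9],"yaw": 0},{"dp": [0,0,0.6],"yaw": 0},{"dp": [0,0,0.3],"yaw": 0}])

```text
t: 18.6
tool_pos: [0.429, 0.0803, 0.212]
tcp_rot: [[0.087, 0.996, 0.002], [0.996, -0.087, -0.0], [0.0, 0.002, -1.0]]
force: [0.7, -0.4, -2.3]
grip_width: 0.597
finger_force: 29.8
```

```bash
python3 g.py .605 -.048 .21 4.6
```

```text
need [ 3.52 -2.57 -0.04] yaw 1.2
18.6 [0.429  0.0803 0.212 ] -4.98 [ 0.68538512 -0.36124895 -2.31980344] 0.5967536231530945 [-7.21545480e-02  3.08738570e-01  1.91208511e+00  1.18661574e-05
  9.18367139e-01  1.47509392e-02]
```

Request:
carry_out(targets=[{"dp": [0.5,-0.4,0],"yaw": 0.3},{"dp": [0.7,-0.5,0],"yaw": 0.3},{"dp": [0.7,-0.5,0],"yaw": 0.3},{"dp": [0.7,-0.5,0],"yaw": 0.3},{"dp": [0.6,-0.45,-0.2],"yaw": 0}])

```text
t: 19.23
tool_pos: [0.5901, -0.0383, 0.2004]
tcp_rot: [[-0.08, 0.997, 0.001], [0.997, 0.08, -0.0], [-0.0, 0.001, -1.0]]
force: [-0.3, 0.1, -1.9]
grip_width: 0.596
finger_force: 29.8
```

Request:
carry_out(targets=[{"dp": [0.31,-0.22,-0.3],"yaw": 0},{"dp": [0,0,-0.3],"yaw": 0},{"dp": [0,0,0],"yaw": 0},{"dp": [0,0,0],"yaw": 0}])

```text
t: 19.73
tool_pos: [0.6033, -0.0474, 0.1706]
tcp_rot: [[-0.081, 0.997, -0.001], [0.997, 0.081, 0.0], [0.001, -0.001, -1.0]]
force: [0.3, -0.1, -1.5]
grip_width: 0.596
finger_force: 29.8
```

```bash
python3 g.py .605 -.048 .0815 4.6
```

```text
need [ 0.03 -0.01 -1.78] yaw -0.01
19.725 [ 0.6033 -0.0474  0.1706] 4.65 [ 0.25479531 -0.13908739 -1.46619231] 0.5958323741706969 [-2.62938123e-01  5.77190074e-01  1.54325285e+00  1.56669654e-04
  1.02233848e+00 -3.44197707e-01]
```

Request:
carry_out(targets=[{"dp": [0.03,0,-0.5],"yaw": 0},{"dp": [0,0,-0.5],"yaw": 0},{"dp": [0,0,-0.4],"yaw": 0},{"dp": [0,0,-0.2],"yaw": 0},{"dp": [0,0,-0.13],"yaw": 0}])

```text
t: 20.35
tool_pos: [0.606, -0.048, 0.0844]
tcp_rot: [[-0.081, 0.997, 0.001], [0.997, 0.081, -0.0], [-0.0, 0.001, -1.0]]
force: [0.3, 0.5, -2.3]
grip_width: 0.594
finger_force: 29.8
```

Request:
carry_out(targets=[{"dp": [0,0,0],"yaw": 0},{"dp": [0,0,0],"yaw": 0}])

```text
t: 20.6
tool_pos: [0.6063, -0.0484, 0.0848]
tcp_rot: [[-0.08, 0.997, 0.001], [0.997, 0.08, -0.0], [-0.001, 0.001, -1.0]]
force: [-0.0, 0.2, -2.1]
grip_width: 0.596
finger_force: 29.8
```

Request:
carry_out(targets=[{"dp": [0,0,0],"yaw": 0},{"dp": [0,0,0],"yaw": 0},{"dp": [0,0,0],"yaw": 0},{"dp": [0,0,0],"yaw": 0},{"dp": [0,0,0],"yaw": 0}], grip=87)

```text
t: 21.22
tool_pos: [0.6058, -0.0483, 0.0841]
tcp_rot: [[-0.08, 0.997, 0.0], [0.997, 0.08, -0.0], [-0.0, 0.0, -1.0]]
force: [-0.2, 0.4, -0.9]
grip_width: 0.981
finger_force: 0.0
```

Request:
carry_out(targets=[{"dp": [0,0,0.4],"yaw": 0},{"dp": [0,0,0.7],"yaw": 0},{"dp": [0,0,0.9],"yaw": 0},{"dp": [0,0,0.9],"yaw": 0},{"dp": [-0.3,-0.5,0.4],"yaw": 0}])

```text
t: 21.85
tool_pos: [0.5926, -0.0727, 0.2522]
tcp_rot: [[-0.083, 0.997, 0.006], [0.997, 0.083, -0.001], [-0.002, 0.006, -1.0]]
force: [0.1, -1.4, 0.3]
grip_width: 0.999
finger_force: 0.0
```

Request:
carry_out(targets=[{"dp": [-0.2,-0.8,0],"yaw": 0},{"dp": [0,-0.7,0],"yaw": 0},{"dp": [0,0,0],"yaw": 0},{"dp": [0,0,0],"yaw": 0}])

```text
t: 22.35
tool_pos: [0.5804, -0.1478, 0.2488]
tcp_rot: [[-0.08, 0.997, -0.001], [0.997, 0.08, 0.001], [0.001, -0.001, -1.0]]
force: [0.2, 0.8, -0.0]
grip_width: 1.001
finger_force: 0.0
```

```bash
python3 g.py
python3 - <<'E'
from h import *
i=get_image("wrist"); cv2.imwrite("pics/w5.png",i); c=get_calibration("wrist"); np.savez("w5.npz",**c)
j=get_image("scene"); cv2.imwrite("pics/s5.png",j)
k=cv2.resize(j[170:310,205:365],(400,350),interpolation=cv2.INTER_CUBIC)
cv2.imwrite("pics/m5.png",np.hstack([cv2.resize(i[0:300,200:600],(400,350)),k]))
E
```

```text
22.35 [ 0.5804 -0.1478  0.2488] 4.59 [ 0.17511806  0.79609777 -0.02412611] 1.000889201999958 [-4.35965441e-01  4.75759815e-01  1.48253527e+00  6.02233830e-04
  1.18437296e+00 -5.16334199e-01]
```

View pics/m5.png

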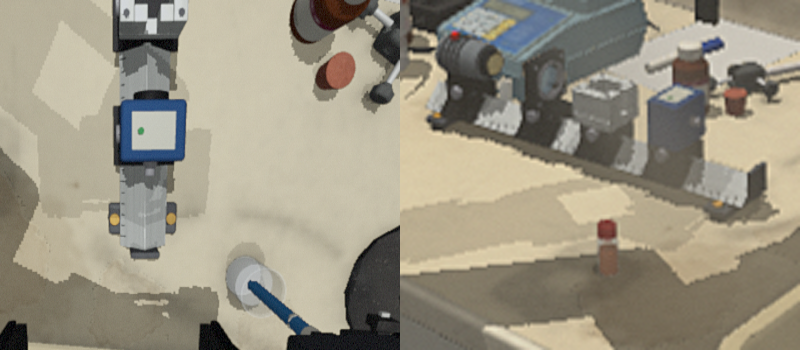

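All three riders sit upright on the rail in the right order, and the vial is still standing. Next I'll work out the vial grasp from two views.

```bash
python3 - <<'E'
from h import *
for n in("w1","w3"):
    i=cv2.imread(f"pics/{n}.png");c=np.load(n+".npz")
    h=cv2.cvtColor(i,cv2.COLOR_BGR2HSV);m=((h[...,1]>150)&((h[...,0]<8)|(h[...,0]>172))&(h[...,2]>120)).astype(np.uint8);m[260:]=0;m[:,:230]=0;m[:,340:]=0
    k=max(cv2.findContours(m,0,1)[0],key=cv2.contourArea);(u,r)=cv2.minEnclosingCircle(k);M=cv2.moments(k);print(n,u,r,(M['m10']/M['m00'],M['m01']/M['m00']),onz(c,u,.05),onz(c,(M['m10']/M['m00'],M['m01']/M['m00']),.052))
c=np.load("w4.npz")
q=[onz(c,p,.098)[:2] for p in((448,122),(534,112),(536,176),(452,187))];print(np.round(q,4).tolist(),np.mean(q,0))
E
python3 g.py .4355 -.1035 .15 0
```

```text
w1 (297.0, 90.17857360839844) 7.452070236206055 (297.0844748858447, 90.16780821917808) [ 0.43539288 -0.10340405  0.05      ] [ 0.43557945 -0.1036413   0.052     ]
w3 (283.9344177246094, 234.97540283203125) 8.544387817382812 (283.97805907172994, 234.9054852320675) [ 0.43500845 -0.10430945  0.05      ] [ 0.43517882 -0.1036688   0.052     ]
[[0.5542, 0.0696], [0.6181, 0.0711], [0.624, 0.0232], [0.5584, 0.0203]] [0.58868841 0.04605957]
need [-2.9   0.87 -1.98] yaw -0.58
22.45 [ 0.5806 -0.1471  0.2488] 4.67 [-0.30851601 -0.40417537 -0.14240949] 0.9995080746595153 [-4.34742573e-01  4.75629257e-01  1.48261808e+00  4.22573998e-04
  1.18429543e+00 -5.16439278e-01]
```

Request:
carry_out(targets=[{"dp": [-0.7,0.2,0],"yaw": 0},{"dp": [-0.7,0.2,0],"yaw": 0},{"dp": [-0.7,0.2,-0.3],"yaw": 0},{"dp": [-0.5,0.2,-0.7],"yaw": 0},{"dp": [-0.3,0.06,-0.7],"yaw": 0}])

```text
t: 23.08
tool_pos: [0.4346, -0.1036, 0.1638]
tcp_rot: [[-0.082, 0.997, 0.001], [0.997, 0.082, -0.0], [-0.0, 0.001, -1.0]]
force: [0.3, 0.0, -1.0]
grip_width: 0.999
finger_force: 0.0
```

Request:
carry_out(targets=[{"dp": [0,0,-0.3],"yaw": 0},{"dp": [0,0,0],"yaw": 0},{"dp": [0,0,0],"yaw": 0}])

```text
t: 23.45
tool_pos: [0.4366, -0.1051, 0.1496]
tcp_rot: [[-0.081, 0.997, 0.001], [0.997, 0.081, -0.001], [-0.001, 0.001, -1.0]]
force: [-0.2, 0.7, 0.4]
grip_width: 1.004
finger_force: 0.0
```

```bash
python3 g.py .4355 -.1038 .0425 4.6
```

```text
need [-0.02  0.03 -2.14] yaw -0.01
23.45 [ 0.4366 -0.1051  0.1496] 4.67 [-0.16514829  0.65866346  0.40081566] 1.0040498508462514 [-4.86127767e-01  4.36334577e-01  1.94787205e+00  6.74563346e-05
  7.55903868e-01 -5.67613123e-01]
```

Request:
carry_out(targets=[{"dp": [-0.02,0.02,-0.6],"yaw": 0},{"dp": [0,0,-0.6],"yaw": 0},{"dp": [0,0,-0.5],"yaw": 0},{"dp": [0,0,-0.3],"yaw": 0},{"dp": [0,0,-0.14],"yaw": 0}])

```text
t: 24.08
tool_pos: [0.4356, -0.1045, 0.042]
tcp_rot: [[-0.081, 0.997, 0.001], [0.997, 0.081, -0.001], [-0.001, 0.001, -1.0]]
force: [-0.6, -0.1, 0.3]
grip_width: 1.0
finger_force: 0.0
```

Request:
carry_out(targets=[{"dp": [0,0,0],"yaw": 0},{"dp": [0,0,0],"yaw": 0},{"dp": [0,0,0],"yaw": 0},{"dp": [0,0,0],"yaw": 0},{"dp": [0,0,0],"yaw": 0}], grip=12, squeeze=8)

```text
t: 24.7
tool_pos: [0.4348, -0.1043, 0.0422]
tcp_rot: [[-0.08, 0.997, 0.0], [0.997, 0.08, -0.0], [-0.0, 0.0, -1.0]]
force: [-0.1, -0.9, -0.1]
grip_width: 0.515
finger_force: 0.0
```

Request:
carry_out(targets=[{"dp": [0,0,0],"yaw": 0},{"dp": [0,0,0],"yaw": 0},{"dp": [0,0,0],"yaw": 0}])

```text
t: 25.08
tool_pos: [0.4348, -0.1043, 0.042]
tcp_rot: [[-0.08, 0.997, -0.0], [0.997, 0.08, 0.0], [0.0, -0.0, -1.0]]
force: [0.8, 0.3, -0.7]
grip_width: 0.237
finger_force: 8.0
```

```bash
python3 g.py .6 -.05 .25 4.6
```

```text
need [3.3  1.09 4.16] yaw -0.0
25.075 [ 0.4348 -0.1043  0.042 ] 4.61 [ 0.79357128  0.28317747 -0.69541989] 0.23650956090926764 [-4.86279726e-01  6.61738447e-01  2.01948792e+00 -2.60101528e-05
  4.60410878e-01 -5.66713907e-01]
```

Request:
carry_out(targets=[{"dp": [0,0,0.3],"yaw": 0},{"dp": [0,0,0.6],"yaw": 0},{"dp": [0,0,0.8],"yaw": 0},{"dp": [0,0,0.8],"yaw": 0},{"dp": [0.2,0.1,0.7],"yaw": 0}])

```text
t: 25.7
tool_pos: [0.444, -0.0991, 0.2033]
tcp_rot: [[-0.08, 0.997, -0.001], [0.997, 0.08, 0.0], [0.0, -0.001, -1.0]]
force: [1.5, -0.6, -0.6]
grip_width: 0.239
finger_force: 8.0
```

Request:
carry_out(targets=[{"dp": [0.5,0.1,0.6],"yaw": 0},{"dp": [0.6,0.2,0.3],"yaw": 0},{"dp": [0.6,0.2,0],"yaw": 0},{"dp": [0.6,0.2,0],"yaw": 0},{"dp": [0.5,0.2,0],"yaw": 0}])

```text
t: 26.32
tool_pos: [0.5854, -0.0538, 0.2467]
tcp_rot: [[-0.081, 0.997, -0.001], [0.997, 0.081, 0.0], [0.0, -0.001, -1.0]]
force: [0.3, -0.4, -0.2]
grip_width: 0.233
finger_force: 8.0
```

Request:
carry_out(targets=[{"dp": [0.26,0.1,0],"yaw": 0},{"dp": [0,0,0],"yaw": 0},{"dp": [0,0,0],"yaw": 0},{"dp": [0,0,0],"yaw": 0}])

```text
t: 26.82
tool_pos: [0.5969, -0.0496, 0.2471]
tcp_rot: [[-0.08, 0.997, -0.001], [0.997, 0.08, 0.0], [0.0, -0.001, -1.0]]
force: [-0.7, 0.5, -0.1]
grip_width: 0.236
finger_force: 8.0
```

```bash
python3 g.py
python3 - <<'E'
from h import *
i=get_image("wrist"); cv2.imwrite("pics/w6.png",i); c=get_calibration("wrist"); np.savez("w6.npz",**c)
cv2.imwrite("pics/w6c.png",cv2.resize(i[0:300,200:600],None,fx=2,fy=2,interpolation=cv2.INTER_CUBIC))
E
```

```text
26.825 [ 0.5969 -0.0496  0.2471] 4.58 [-0.68961373  0.46481545 -0.05512928] 0.23560451809509125 [-2.69183261e-01  4.77474264e-01  1.48465306e+00 -1.79366188e-04
  1.18020856e+00 -3.48999061e-01]
```

View pics/w6c.png

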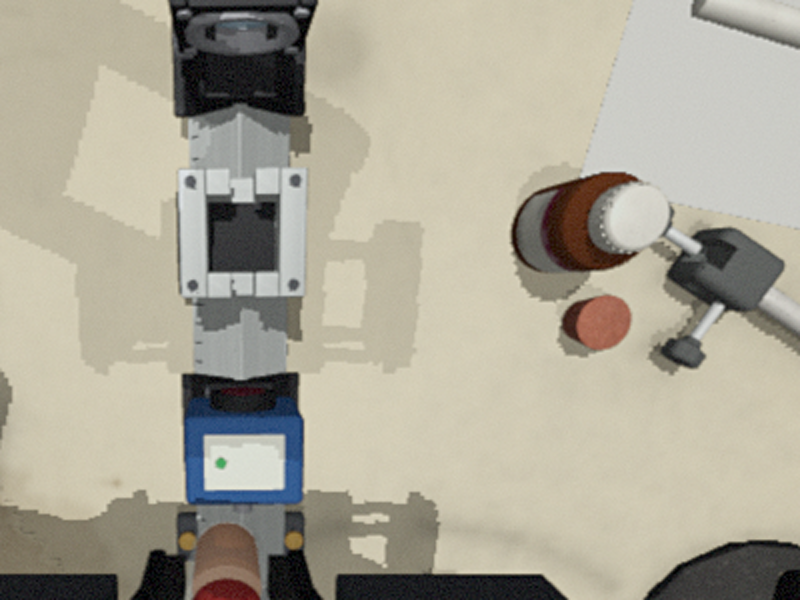

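The riders are square on the rail, with the lens frame at (245,35) in the crop, the holder's top spanning (179,170)–(306,297) and the detector at (245,455) with its window up-rail. The vial hangs upright in the fingers.

```bash
python3 - <<'E'
from h import *
c=np.load("w6.npz")
q=[onz(c,(200+u/2,v/2),.098)[:2] for u,v in((179,170),(307,168),(306,297),(179,297))];print(np.round(q,4).tolist(),np.mean(q,0))
q=[onz(c,(200+u/2,v/2),.098)[:2] for u,v in((207,196),(279,196),(279,271),(207,271))];print(np.mean(q,0))
b=[onz(c,(200+u/2,v/2),.11)[:2] for u,v in((186,413),(303,413),(303,502),(186,502))];print("det",np.round(b,4).tolist(),np.mean(b,0),.602-.0803*np.mean(b,0)[1])
q=np.mean(q,0);print("rail x there",.602-.0803*q[1])
E
python3 g.py .5985 .0442 .2471 4.6
```

```text
[[0.5693, 0.0673], [0.6201, 0.0721], [0.6253, 0.0225], [0.5723, 0.0183]] [0.59673965 0.04507284]
[0.59682943 0.04528167]
det [[0.5788, -0.0283], [0.6279, -0.0244], [0.6323, -0.0636], [0.5813, -0.0676]] [ 0.60508659 -0.04596408] 0.6056909156734233
rail x there 0.5983638820068525
need [ 0.03  1.88 -0.  ] yaw 0.0
26.875 [ 0.597  -0.0496  0.2472] 4.57 [-0.34010457  0.53788794 -0.33947854] 0.2357058318965461 [-2.69152767e-01  4.77464757e-01  1.48437525e+00 -1.23585676e-04
  1.18019972e+00 -3.48936250e-01]
```

Request:
carry_out(targets=[{"dp": [0,0.4,0],"yaw": 0},{"dp": [0,0.6,0],"yaw": 0},{"dp": [0,0.6,-0.3],"yaw": 0},{"dp": [0,0.28,-0.6],"yaw": 0},{"dp": [0,0,-0.6],"yaw": 0}])

```text
t: 27.5
tool_pos: [0.5974, 0.0475, 0.1718]
tcp_rot: [[-0.083, 0.997, 0.001], [0.997, 0.083, 0.001], [0.001, 0.001, -1.0]]
force: [0.1, 0.3, -0.5]
grip_width: 0.231
finger_force: 8.0
```

Request:
carry_out(targets=[{"dp": [0,0,-0.4],"yaw": 0},{"dp": [0,0,0],"yaw": 0},{"dp": [0,0,0],"yaw": 0},{"dp": [0,0,0],"yaw": 0}])

```text
t: 28.0
tool_pos: [0.5986, 0.0449, 0.1533]
tcp_rot: [[-0.08, 0.997, 0.002], [0.997, 0.08, -0.0], [-0.0, 0.002, -1.0]]
force: [0.2, -0.7, -0.6]
grip_width: 0.236
finger_force: 8.0
```

```bash
python3 g.py .5972 .0445 .113 4.6
python3 - <<'E'
from h import *
i=get_image("wrist"); cv2.imwrite("pics/w7.png",i); c=get_calibration("wrist"); np.savez("w7.npz",**c)
cv2.imwrite("pics/w7c.png",cv2.resize(i[120:340,180:450],None,fx=2.7,fy=2.7,interpolation=cv2.INTER_CUBIC))
E
```

```text
need [-0.03 -0.01 -0.81] yaw -0.0
28.0 [0.5986 0.0449 0.1533] 4.61 [ 0.24860365 -0.70371074 -0.5641804 ] 0.23620018204561027 [-1.11234720e-01  5.93097639e-01  1.57249631e+00  1.09596181e-04
  9.73541301e-01 -1.91746912e-01]
```

View pics/w7c.png

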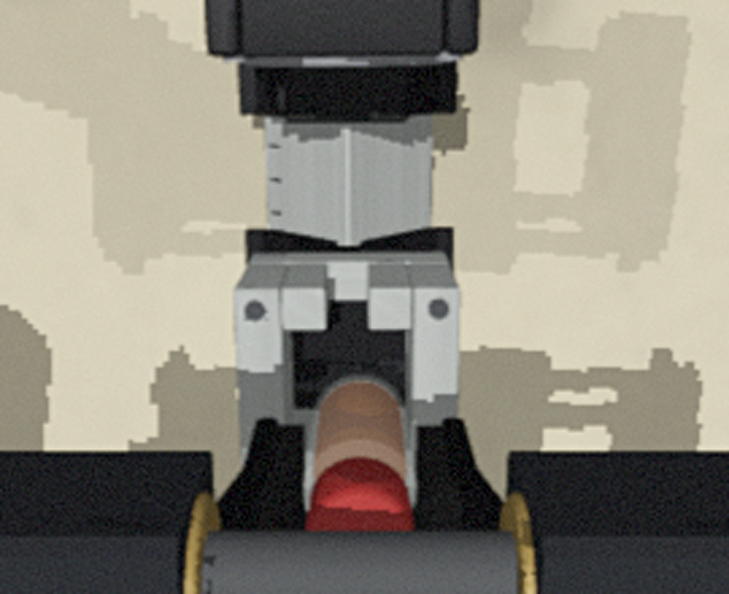

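The vial's bottom (358,385) is about 2 mm to +x of the well's centre line (349), so I'll correct for that while lowering.

Request:
carry_out(targets=[{"dp": [-0.04,0,0],"yaw": 0},{"dp": [0,0,-0.2],"yaw": 0},{"dp": [0,0,-0.2],"yaw": 0},{"dp": [0,0,-0.2],"yaw": 0},{"dp": [0,0,0],"yaw": 0}])

```text
t: 28.68
tool_pos: [0.5948, 0.0448, 0.1206]
tcp_rot: [[-0.08, 0.997, -0.003], [0.997, 0.08, 0.0], [0.001, -0.003, -1.0]]
force: [-0.3, -0.3, -0.8]
grip_width: 0.237
finger_force: 8.0
```

Request:
carry_out(targets=[{"dp": [0,0,-0.1],"yaw": 0},{"dp": [0,0,-0.06],"yaw": 0},{"dp": [0,0,0],"yaw": 0},{"dp": [0,0,0],"yaw": 0}])

```text
t: 29.18
tool_pos: [0.5959, 0.0447, 0.1142]
tcp_rot: [[-0.08, 0.997, 0.0], [0.997, 0.08, -0.0], [-0.0, 0.0, -1.0]]
force: [0.1, 0.2, -1.0]
grip_width: 0.234
finger_force: 8.0
```

```bash
python3 g.py .5972 .0445 .1125 4.6
```

```text
need [ 0.03 -0.   -0.03] yaw -0.0
29.175 [0.5959 0.0447 0.1142] 4.61 [ 0.05184964  0.21181335 -0.9982655 ] 0.23421922025620195 [-1.11918348e-01  6.46252526e-01  1.60411414e+00  3.58762515e-05
  8.90762583e-01 -1.92406712e-01]
```

Request:
carry_out(targets=[{"dp": [0.01,0,-0.03],"yaw": 0},{"dp": [0,0,0],"yaw": 0},{"dp": [0,0,0],"yaw": 0}])

```text
t: 29.55
tool_pos: [0.5963, 0.0447, 0.1126]
tcp_rot: [[-0.08, 0.997, -0.0], [0.997, 0.08, 0.0], [0.0, -0.0, -1.0]]
force: [-0.5, -0.5, -0.4]
grip_width: 0.235
finger_force: 8.0
```

Request:
carry_out(targets=[{"dp": [0,0,0],"yaw": 0},{"dp": [0,0,0],"yaw": 0},{"dp": [0,0,0],"yaw": 0},{"dp": [0,0,0],"yaw": 0},{"dp": [0,0,0],"yaw": 0}], grip=60)

```text
t: 30.18
tool_pos: [0.5963, 0.0447, 0.1126]
tcp_rot: [[-0.08, 0.997, 0.0], [0.997, 0.08, -0.0], [-0.0, 0.0, -1.0]]
force: [-0.1, 0.1, -0.2]
grip_width: 0.665
finger_force: 0.0
```

Request:
carry_out(targets=[{"dp": [0,0,0.2],"yaw": 0},{"dp": [0,0,0.5],"yaw": 0},{"dp": [0,0,0.7],"yaw": 0},{"dp": [0,0,0.8],"yaw": 0},{"dp": [0,0,0.5],"yaw": 0}])

```text
t: 30.8
tool_pos: [0.5971, 0.0447, 0.2506]
tcp_rot: [[-0.08, 0.997, 0.004], [0.997, 0.08, -0.0], [-0.001, 0.004, -1.0]]
force: [0.1, -0.2, 0.2]
grip_width: 0.694
finger_force: 0.0
```

Request:
carry_out(targets=[{"dp": [0,-0.7,0],"yaw": 0},{"dp": [0,-0.9,0],"yaw": 0},{"dp": [0,-0.4,0],"yaw": 0},{"dp": [0,0,0],"yaw": 0},{"dp": [0,0,0],"yaw": 0}])

```text
t: 31.42
tool_pos: [0.596, -0.0541, 0.2475]
tcp_rot: [[-0.081, 0.997, -0.0], [0.997, 0.081, 0.001], [0.001, -0.0, -1.0]]
force: [0.4, 0.8, -0.1]
grip_width: 0.69
finger_force: 0.0
```

```bash
python3 g.py
python3 - <<'E'
from h import *
i=get_image("wrist"); cv2.imwrite("pics/w8.png",i)
j=get_image("scene")
cv2.imwrite("pics/m8.png",np.hstack([cv2.resize(i[0:300,200:500],(400,400)),cv2.resize(j[170:290,215:335],(400,400),interpolation=cv2.INTER_CUBIC)]))
E
```

```text
31.425 [ 0.596  -0.0541  0.2475] 4.63 [ 0.40895784  0.84575841 -0.10921052] 0.6895180655613917 [-2.77509722e-01  4.76315614e-01  1.48547934e+00  9.22958416e-04
  1.18052887e+00 -3.58752216e-01]
```

View pics/m8.png

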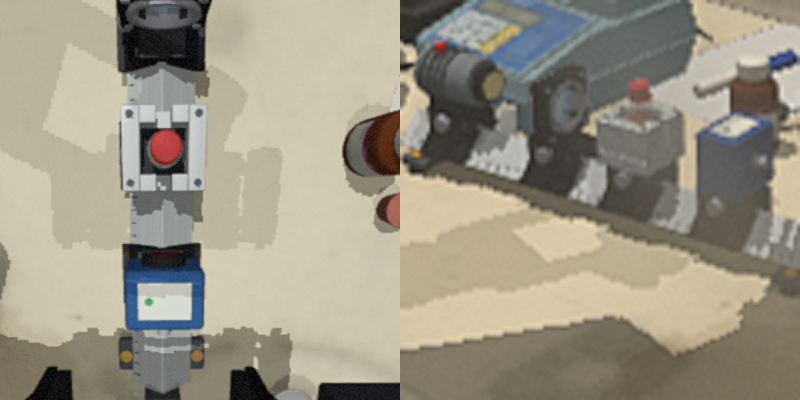

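The vial stands upright in the centre of the well (cap at (165,148)), all the riders are seated, and the robot is clear.

```bash
python3 -c "
from workcell import ticket; print(ticket.finish_job())"
```

```text
the job is handed in; nothing more can be done
None
```

The job is handed in: in the last pictures the lens, holder and detector sit on the rail in order with the detector's window facing the lamp, the vial stands upright in the holder's well, and the robot is clear; no verdict was returned.

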